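# Hook the blue sample case shut

## Task

The blue sample case is packed and ready to go: swing the brass hook on its top closed until it rests fully home around its steel catch pin, then let go of it. The green case is still being filled, so leave its hook open as it is.

Things in the scene. Friction and masses are not known exactly. Their poses are not given: they have to be found in the camera images.
- blue_case: Blue sample case, 160 (x) x 200 (y) x 100 mm high, its lid in two leaves; heavy, does not move. Origin: centre of its underside, on the table; z up. On the flat top (z = 100 mm): the hook's upright pivot at x = +40, y = +40 mm, the steel catch pin (8 mm thick, 13 mm head, 16 mm high) at x = +40, y = -40 mm.
- blue_hook (a joint): Angle q of the blue case's brass hook about its upright pivot: 0 = home, against the catch pin (hard stop), arm along the case's -y axis; grows as it swings open towards the case's -x side, to 1.7. The knob's axis is at x = 40 - 45 sin q, y = 40 - 45 cos q mm in the case's frame. Stays where it is left; about 1.5 N at the knob turns it.
- blue_knob (a point): Black upright grip knob on the blue case's hook, 16 mm in diameter, 45 mm from the pivot, turning with the arm; its top is 48 mm above the case's top. This point: on its axis, 34 mm above the case's top. The hook's arm below it is a 7 mm round bar, its top 12 mm above the case's top, reaching 95 mm from the pivot.
- green_knob (a point): The same point of the same black knob on the hook of the green case, which is otherwise identical; its hook is open too and must stay where it is.

How it is judged:
By the outcome, as a careful person would: the job done as asked, in the order asked, and still so for the second after the job is handed in, with the robot touching nothing.
It also fails if it takes over 32 s, if anything falls off the work surface, if the arm or the gripper's body presses on something with over 40 N, if the wrist force passes 120 N, or if a joint passes its speed limit or range.

## Robot

A 6-joint arm with a two-finger parallel gripper is mounted at the origin on a cart in front of the work surface, level with it; the furniture and walls round the work are solid. World frame = base frame: x ahead of the robot, y to its left, z up, the work surface at z = 0. Lengths are in m, angles in rad, forces in N, time in s.
With the tool pointing down it reaches from about 0.25 to 0.725 m from the base axis. Payload 4 kg.
Tool frame: the origin (TCP) lies at the very end of the fingers, on their centre line; the grasp point (between the pads) lies 19 mm behind it (bot.pinch_z is the distance from the TCP to the grasp point, in m); z points along the fingers, x is the direction in which the jaws open and shut, and the axes are right-handed (so a half turn about z gives the same grasp; the last joint's range is limited). The gripper opens to 85 mm and grips with 20 to 120 N. Pads are 22 mm wide; open, the fingers measure 114 mm over their backs; the gripper's body (76 mm by 85 mm) begins 54 mm behind the grasp point. The pads swing forward as they close: fully open they stand 13 mm farther back than shut.
Start: joints at [-1.147, 0.241, 0.005, 1.335, 0, 1.571], TCP at [0.206, -0.456, 0.209] pointing down, gripper open.
Joint ranges: [-2.72, 2.72], [-1.05, 1.87], [-1.09, 1.28], [-1.99, 2.15], [-1.42, 1.44], [-3.14, 3.14]. Speed limits (rad/s): [2.79, 2.79, 3.14, 3.14, 3.14, 3.14].

## Interface

Orientations are given as a unit quaternion [x, y, z, w].
In Python, from workcell import bot gives the robot as it stands. The module is installed in compiled form; this text tells all that it offers.
- The arm moves only by the shell command python3 -m inch 'ROWS'. ROWS is JSON, a list of rows, each a list of 7 numbers: the shift along the tool's x, y, z scaled (see below), then the turn, a rotation vector about the tool's x, y, z scaled (see below), then the gripper command: -1 is fully open, 1 is shut, values between are in proportion. In form: [[x, y, z, wx, wy, wz, gripper], ...]. A call has exactly 8 rows; each row shifts and turns the commanded pose from where the row before left it, along the tool's axes as they then stand; what a row does not reach is not made up. The controller multiplies each number of a shift by 2.5 cm and each number of a turn by 180 degrees. A row lasts 1/10 s, in which the tool goes at most 50 mm and 8.59 degrees, less where a joint would pass 70% of its speed; a pose out of reach is approached as far as the arm can. A call with a number of a shift or a turn outside -1 to 1 is refused whole. A call with a gripper value outside its range is refused whole. The fingers move at their own pace and stop on an object; the grip force is fixed at half the most. Time passes only in rows, so rows that do not move let the fingers close, or fill a call up. It gives the time, the measured TCP pose, the force and the opening at its end, in the units of the state.
- bot.get_obs(): the state, without advancing time (a new reading comes with each control period).
- bot.camera(name): name is "side" or "top" or "wrist"; returns (picture, depth): 400x640x3 uint8, blue, green, red; 400x640 float32, m along the optical axis (not along the pixel's ray), 0 where there is no reading.
- bot.get_calibration(name): a dict with "vfov" (degrees; the focal length in pixels is half the picture's height over the tangent of half this angle, whatever the lens; pixels are square), "cx", "cy" (the principal point, pixels), "R" (3x3) and "t" (3): a world point X has camera coordinates R X + t. Camera axes: x right, y down, z forward; pixel columns grow to the right and rows downward; lengths in m; the calibration is good to about 2 mm. A picture is of the moment at which its call begins: read the wrist's pose just before it. get_calibration takes no time and is no camera call; for the wrist camera it gives the pose at the moment of the call.
- bot.job_done(): hands the job in, once; it reports no verdict.
The state is a dict: "clock": time; "joint_pos": joint angles; "joint_vel": joint speeds; "tau": joint torques, N m; "eef_pos": TCP position; "tool_rot": TCP orientation; "ft_force": force on the tool from outside, world axes, zero at the start; "ft_torque": the same for the moment, N m; "grip_width": finger opening in m.
Only numpy, scipy, OpenCV 4.12 (cv2) and the standard library are available. Lean on these libraries where they do the work, as an engineer would, in place of code of your own. Each camera call takes 0.05 s, during which the arm holds its last target.

## Working session

There is one attempt and no reset: what is moved stays moved. The work goes in short steps, Python scripts to look and compute and a shell command to move; the robot and the scene stay as the last step left them, time stands still between calls to the robot, and variables do not carry over. Pictures are saved under pics/ and viewed, and the job is handed in when it is done.

```bash
mkdir -p pics; python3 - <<'E'
from workcell import bot
import cv2,numpy as np
o=bot.get_obs();print({k:np.round(v,3).tolist() for k,v in o.items()})
for n in("top","side"):
    p,d=bot.camera(n);cv2.imwrite(f"pics/{n}0.png",p);np.save(f"{n}0.npy",d)
    c=bot.get_calibration(n);print(n,c)
E
```

```text
{'clock': 0.0, 'joint_pos': [-1.147, 0.241, 0.004, 1.335, 0.0, 1.571], 'joint_vel': [0.0, -0.001, 0.0, 0.001, -0.0, 0.002], 'tau': [0.002, -37.231, 25.241, 0.017, 0.0, -0.0], 'eef_pos': [0.205, -0.455, 0.208], 'tool_rot': [0.84, -0.543, -0.001, -0.001], 'ft_force': [0.317, 0.216, 0.451], 'ft_torque': [-0.005, -0.012, 0.0], 'grip_width': 0.085}
top {'vfov': 57.41657142139066, 'cx': 318.8565078460725, 'cy': 202.71706790278796, 'R': array([[-0.02643779, -0.99956158,  0.01333032],
       [-0.98220342,  0.02349355, -0.18634512],
       [ 0.18595025, -0.01801964, -0.98239391]]), 't': array([0.00497493, 0.50391543, 0.88821315])}
side {'vfov': 51.46576126077597, 'cx': 318.78449217690394, 'cy': 203.95966649428664, 'R': array([[-0.18645745,  0.98236787, -0.01367463],
       [ 0.47929462,  0.07880443, -0.87410899],
       [-0.85761896, -0.16953831, -0.48553731]]), 't': array([ 0.0906895 , -0.16940036,  1.5260676 ])}
```

View pics/top0.png

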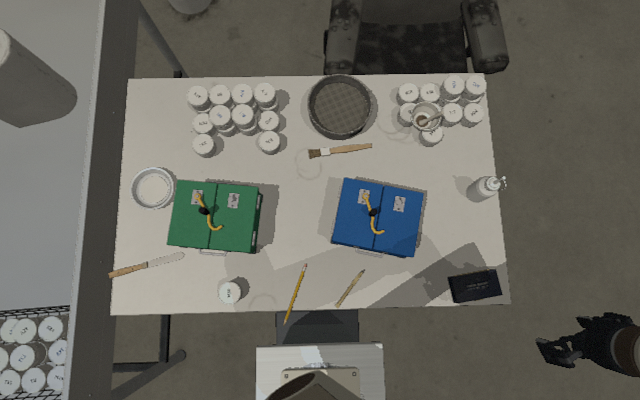

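View pics/side0.png

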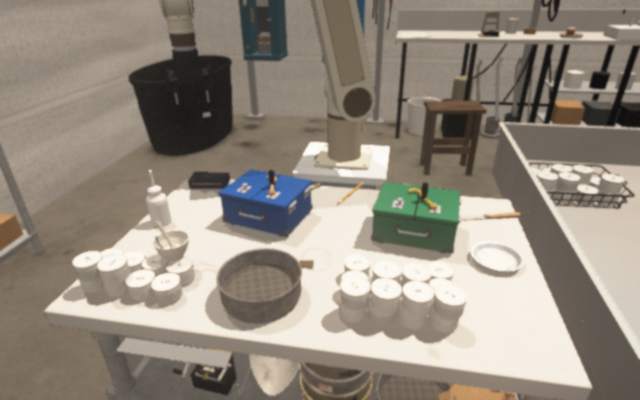

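The top view shows the blue case around (378,217) with the hook pivot near (365,197), knob near (373,212). The green case is around (215,215). I'll zoom in.

```bash
python3 - <<'E'
import cv2,numpy as np
p=cv2.imread("pics/top0.png")
a=cv2.resize(p[165:270,320:440],None,fx=6,fy=5.7,interpolation=cv2.INTER_CUBIC)
cv2.imwrite("pics/top0z.png",cv2.resize(p[170:265,322:437],None,fx=6,fy=6,interpolation=cv2.INTER_CUBIC))
p=cv2.imread("pics/side0.png")
cv2.imwrite("pics/side0z.png",cv2.resize(p[160:240,215:320],None,fx=7,fy=7,interpolation=cv2.INTER_CUBIC))
E
```

```text
(no output)
```

View pics/top0z.png

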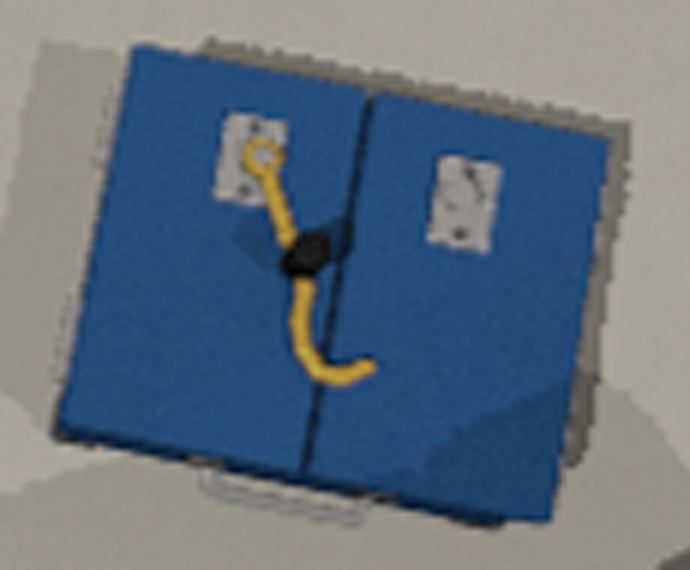

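View pics/side0z.png

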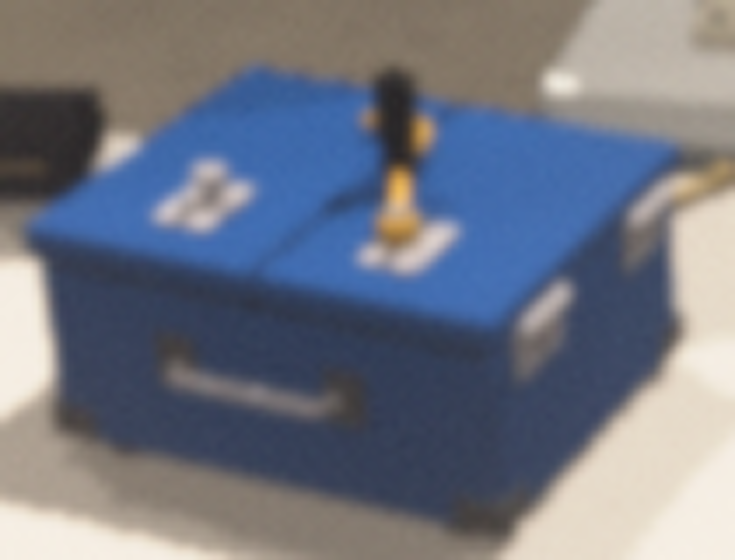

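```bash
cat > h.py <<'E'
import numpy as np
def ray(c,u,v,z):
    f=200/np.tan(np.radians(c["vfov"]/2)); d=c["R"].T@np.array([(u-c["cx"])/f,(v-c["cy"])/f,1]); o=-c["R"].T@c["t"]
    return o+d*(z-o[2])/d[2]
def proj(c,X):
    f=200/np.tan(np.radians(c["vfov"]/2)); p=c["R"]@X+c["t"]; return [c["cx"]+f*p[0]/p[2],c["cy"]+f*p[1]/p[2]]
E
python3 - <<'E'
from workcell import bot
from h import *
import cv2
c=bot.get_calibration("top");s=bot.get_calibration("side")
z=lambda a,b:(322+a/6-.4,170+b/6-.4)
C=[ray(c,*z(*q),.1) for q in [(133,45),(610,135),(550,520),(60,430)]]
for q in C:print(np.round(q,4))
ctr=sum(C)/4
ex=(C[0]+C[1]-C[2]-C[3])[:2]; ey=(C[0]+C[3]-C[1]-C[2])[:2]
print("len",np.linalg.norm(ex)/2,np.linalg.norm(ey)/2)
yaw=[np.degrees(np.arctan2(ex[1],ex[0])),np.degrees(np.arctan2(-ey[0],ey[1]))];print("ctr",ctr,"yaw",yaw)
P=ray(c,*z(263,155),.106); K=ray(c,*z(465,200),.11); print("pivot",P,"pin",K,np.linalg.norm(P-K))
for n,img in(("top",c),("side",s)):
    p=cv2.imread(f"pics/{n}0.png"); h=cv2.cvtColor(p,cv2.COLOR_BGR2HSV)
    y=np.mean(yaw); 
    m=((h[...,2]<40)).astype(np.uint8)
    r=(slice(195,235),slice(355,395)) if n=="top" else (slice(165,195),slice(260,285))
    mm=np.zeros_like(m);mm[r]=m[r]
    N,L,S,ce=cv2.connectedComponentsWithStats(mm)
    for i in range(1,N): 
        if S[i,4]>5: print(n,S[i],ce[i])
    b=cv2.inRange(h,(15,100,90),(35,255,255))
    ys,xs=np.nonzero(b[r[0].start-10:r[0].stop+10,r[1].start-10:r[1].stop+10])
yawr=np.radians(np.mean(yaw)); R=np.array([[np.cos(yawr),-np.sin(yawr)],[np.sin(yawr),np.cos(yawr)]])
print("pivot from box",ctr[:2]+R@[.04,.04],"pin",ctr[:2]+R@[.04,-.04])
d=np.load("top0.npy"); print(d[230,350],(c["R"]@ray(c,350,230,.1)+c["t"])[2])
E
```

```text
[ 0.5563 -0.0695  0.1   ]
[ 0.5142 -0.2619  0.1   ]
[ 0.3601 -0.2259  0.1   ]
[ 0.4003 -0.0345  0.1   ]
len 0.15904767423016425 0.1963226830444091
ctr [ 0.45771912 -0.14794777  0.1       ] yaw [np.float64(-12.901540941425978), np.float64(-12.099540454649057)]
pivot [ 0.50796298 -0.1194203   0.106     ] pin [ 0.48689841 -0.19862608  0.11      ] 0.08205651993950581
top [369 209   8   7  44] [372.72727273 212.22727273]
pivot from box [ 0.50542883 -0.11755396] pin [ 0.48811292 -0.19565748]
0.86980295 0.8706082452753425
```

```bash
python3 - <<'E'
from workcell import bot
from h import *
c=bot.get_calibration("top");s=bot.get_calibration("side")
y=np.radians(-12.4);R=np.array([[np.cos(y),-np.sin(y)],[np.sin(y),np.cos(y)]])
ctr=np.array([.4577,-.148]); 
K=ray(c,372.7,212.2,.136)[:2]; print("knob",K,"case",R.T@(K-ctr))
# side knob zoom: top (395,75) bottom(400,150)
for (a,b,z) in((395,85,.146),(398,115,.134)): print("side",ray(s,215+a/7-.4,160+b/7-.4,z))
T=ray(c,322+372/6-.4,170+367/6-.4,.108)[:2]; print("tip case",R.T@(T-ctr))
for q in (.6,.7,.8,.9,1.,0):
    k=ctr+R@np.array([.04-.045*np.sin(q),.04-.045*np.cos(q)]); print(q,k,proj(c,np.r_[k,.136]),proj(s,np.r_[k,.146]))
print(np.round(bot.get_obs()["eef_pos"],4))
from scipy.spatial.transform import Rotation as Ro
print(Ro.from_quat(bot.get_obs()["tool_rot"]).as_matrix().round(3))
E
```

```text
knob [ 0.46185743 -0.12974851] case [0.00014121 0.01871847]
side [ 0.46628673 -0.12795086  0.146     ]
side [ 0.4667889  -0.12750805  0.134     ]
tip case [-0.0334664  -0.01743954]
0.6 [ 0.47256483 -0.14834004] [np.float64(380.4591738156048), np.float64(207.44095687640637)] [np.float64(262.75981581690337), np.float64(172.22637228567098)]
0.7 [ 0.46965204 -0.1449124 ] [np.float64(379.0550280265981), np.float64(208.71622513826122)] [np.float64(264.36620245209144), np.float64(171.84901285091811)]
0.8 [ 0.46709598 -0.14121108] [np.float64(377.52215747497894), np.float64(209.84396145905234)] [np.float64(266.02747005408173), np.float64(171.53646498170124)]
0.9 [ 0.46492222 -0.13727308] [np.float64(375.87599386240936), np.float64(210.8123473270204)] [np.float64(267.72847487681145), np.float64(171.29125224632156)]
1.0 [ 0.46315245 -0.13313774] [np.float64(374.1332120042467), np.float64(211.61119264479302)] [np.float64(269.45387780006826), np.float64(171.11534396603972)]
0 [ 0.49569321 -0.16147277] [np.float64(385.5091559268611), np.float64(197.51986829476309)] [np.float64(255.07190727092907), np.float64(175.64190822757288)]
[ 0.2054 -0.4552  0.2085]
[[ 0.411 -0.912 -0.001]
 [-0.912 -0.411  0.002]
 [-0.002  0.    -1.   ]]
```

The top and side views agree: knob at about (0.464, -0.129), q about 1.08, case yaw about -12.4°. The jaws are already nearly tangential to the hook's arc, so I'll move above the knob.

```bash
python3 -m inch '[[-0.48,-0.92,0,0,0,0,-1],[-0.48,-0.92,0,0,0,0,-1],[-0.48,-0.92,0,0,0,0,-1],[-0.48,-0.92,0,0,0,0,-1],[-0.48,-0.92,0,0,0,0,-1],[-0.48,-0.92,0,0,0,0,-1],[-0.48,-0.92,0,0,0,0,-1],[-0.48,-0.92,0,0,0,0,-1]]'
python3 -m inch '[[-0.48,-0.92,0,0,0,0,-0.5],[-0.48,-0.92,0,0,0,0,-0.5],[-0.48,-0.92,0,0,0,0,-0.5],[-0.48,-0.92,0,0,0,0,-0.5],[-0.48,-0.92,0,0,0,0,-0.5],[-0.48,-0.92,0,0,0,0,-0.5],[-0.48,-0.92,0,0,0,0,-0.5],[-0.3,-0.9,0,0,0,0,-0.5]]'
python3 - <<'E'
from workcell import bot
from h import *
import cv2
c=bot.get_calibration("wrist")
p,d=bot.camera("wrist");cv2.imwrite("pics/w1.png",p)
o=bot.get_obs();print(o["eef_pos"],o["joint_pos"])
print(c, proj(c,np.array([.464,-.129,.148])))
from scipy.spatial.transform import Rotation as Ro
print(Ro.from_quat(o["tool_rot"]).as_matrix().round(3))
E
```

```text
clock: 0.9
eef_pos: [0.3341, -0.2915, 0.2089]
tool_rot: [0.84, -0.543, -0.0, -0.0]
ft_force: [0.4, 0.2, 0.2]
grip_width: 0.0855
clock: 1.7
eef_pos: [0.4636, -0.1324, 0.2089]
tool_rot: [0.84, -0.542, -0.001, 0.0]
ft_force: [1.4, -0.5, 1.0]
grip_width: 0.0638
[ 0.46630433 -0.13062058  0.20879967] [-2.74731938e-01  2.08962181e-01 -3.70731371e-02  1.32392111e+00
  2.39989766e-03  2.43988360e+00]
{'vfov': 68.29704821640394, 'cx': 321.87403006868396, 'cy': 197.05837474342528, 'R': array([[ 4.12313851e-01, -9.11041685e-01, -5.79574537e-04],
       [-8.70863303e-01, -3.94316838e-01,  2.93447336e-01],
       [-2.67571291e-01, -1.20487671e-01, -9.55975065e-01]]), 't': array([-0.31095736,  0.31248123,  0.48837368])} [np.float64(319.1452763499339), np.float64(200.3967148975121)]
[[ 0.414 -0.91   0.001]
 [-0.91  -0.414  0.002]
 [-0.001 -0.002 -1.   ]]
```

View pics/w1.png

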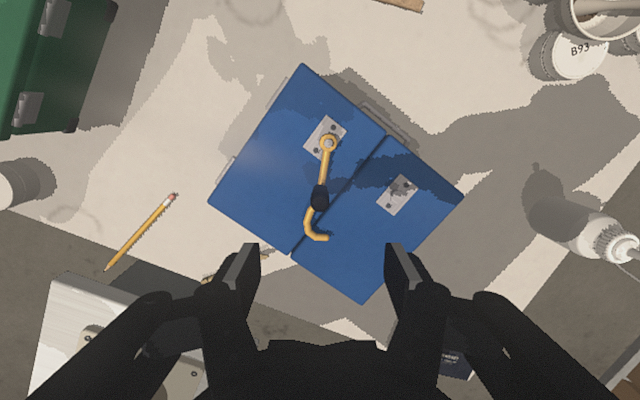

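The wrist view shows the knob at about (320,197), the pivot at (329,143) and the pin at (401,192). I'll refine knob, pivot and pin from those.

```bash
python3 - <<'E'
from workcell import bot
from h import *
import cv2
p=cv2.imread("pics/w1.png")
cv2.imwrite("pics/w1z.png",cv2.resize(p[120:250,290:430],None,fx=4,fy=4,interpolation=cv2.INTER_CUBIC))
c=bot.get_calibration("wrist")
for z in(.112,.134,.148): print(z,proj(c,np.array([.464,-.129,z])))
h=cv2.cvtColor(p,cv2.COLOR_BGR2HSV);m=np.zeros(p.shape[:2],np.uint8);m[175:225,300:340]=(h[175:225,300:340,2]<45)
N,L,S,ce=cv2.connectedComponentsWithStats(m)
for i in range(1,N):
    if S[i,4]>20: print(S[i],ce[i],ray(c,*ce[i],.132))
print("pivot",ray(c,329,143,.108),"pin",ray(c,402,190,.116))
E
```

```text
0.112 [np.float64(320.1512261284926), np.float64(192.2467935411606)]
0.134 [np.float64(319.98041115910763), np.float64(199.30812224890326)]
0.148 [np.float64(319.8560550463223), np.float64(204.44888592059294)]
pivot [ 0.50806563 -0.11769674  0.108     ] pin [ 0.49794528 -0.19555143  0.116     ]
```

View pics/w1z.png

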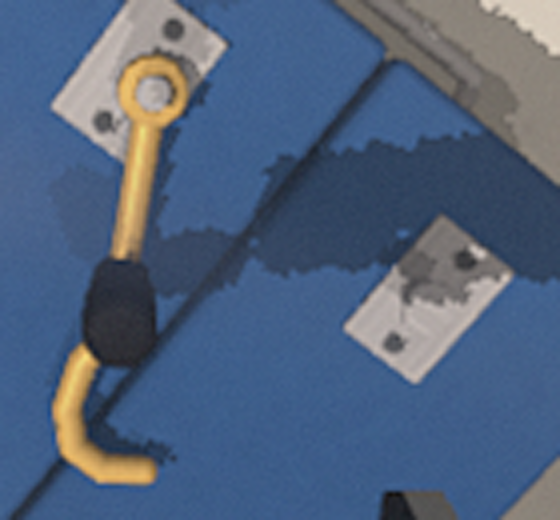

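The arm was still settling during that picture, so I'll retake it at rest.

```bash
python3 - <<'E'
from workcell import bot
from h import *
import cv2
bot.camera("top")
c=bot.get_calibration("wrist");p,d=bot.camera("wrist");c2=bot.get_calibration("wrist")
print(np.abs(c["t"]-c2["t"]).max(),bot.get_obs()["eef_pos"])
cv2.imwrite("pics/w2.png",p);np.save("w2.npy",d)
z=p[120:250,290:430];cv2.imwrite("pics/w2z.png",cv2.resize(z,None,fx=4,fy=4,interpolation=cv2.INTER_CUBIC))
import pickle;pickle.dump(c,open("w2.pkl","wb"))
for zz in(.112,.134,.148): print(zz,proj(c,np.array([.464,-.129,zz])))
E
```

```text
0.0013697431969372786 [ 0.46375334 -0.13284491  0.20868365]
0.112 [np.float64(319.4239907961861), np.float64(190.1471811171377)]
0.134 [np.float64(319.20736504567896), np.float64(197.10209827280266)]
0.148 [np.float64(319.04961503081), np.float64(202.16676986493633)]
```

View pics/w2z.png

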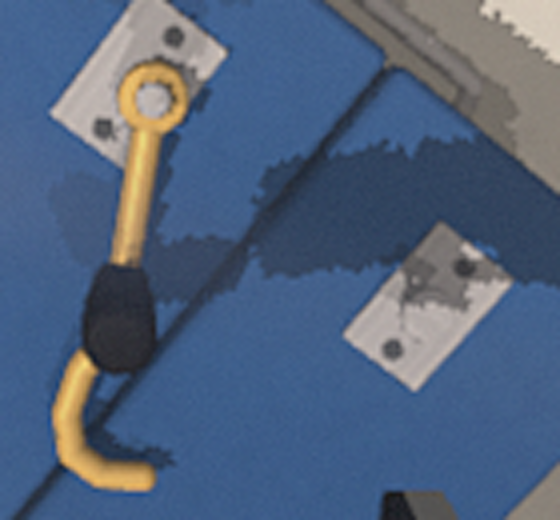

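Knob top at (319.9, 204.6) and pivot at (327.9, 144.1) in the full picture.

```bash
python3 - <<'E'
from h import *
import pickle
from workcell import bot
c=pickle.load(open("w2.pkl","rb"))
P=ray(c,327.9,144.1,.110);K=ray(c,319.9,204.6,.148)
print("pivot",P,"knob",K,np.linalg.norm((P-K)[:2]), np.degrees(np.arctan2(*(K-P)[[1,0]])))
print("pin",ray(c,290+420/4,120+275/4,.116))
o=[bot.get_obs()["eef_pos"] for _ in range(3)];print(o)
E
```

```text
pivot [ 0.50539158 -0.11851042  0.11      ] knob [ 0.46239646 -0.13048295  0.148     ] 0.044630948949805 -164.43947294227044
pin [ 0.49479022 -0.19060136  0.116     ]
[array([ 0.46375334, -0.13284491,  0.20868365]), array([ 0.46375334, -0.13284491,  0.20868365]), array([ 0.46375334, -0.13284491,  0.20868365])]
```

```bash
python3 -m inch '[[-0.12,0,0.4,0,0,0,-0.5],[0,0,0.6,0,0,0,-0.5],[0,0,0.6,0,0,0,-0.5],[0,0,0.6,0,0,0,-0.5],[0,0,0.6,0,0,0,-0.5],[0,0,0.5,0,0,0,-0.5],[0,0,0.3,0,0,0,-0.5],[0,0,0,0,0,0,-0.5]]'
python3 - <<'E'
from workcell import bot
import cv2
p,d=bot.camera("wrist");cv2.imwrite("pics/w3.png",p)
o=bot.get_obs();print(o["eef_pos"],o["ft_force"])
E
```

```text
clock: 2.65
eef_pos: [0.4605, -0.1312, 0.1179]
tool_rot: [0.84, -0.543, -0.001, 0.001]
ft_force: [-0.5, 0.6, -0.2]
grip_width: 0.0645
[ 0.46130306 -0.13125433  0.11878006] [-0.0511504   0.29752803  0.58061496]
```

View pics/w3.png

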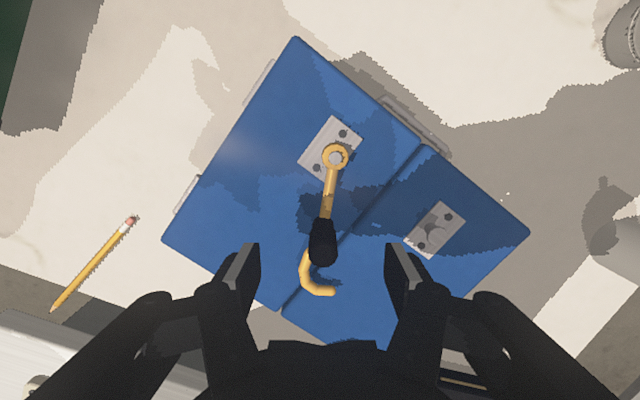

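The knob top at (323,250) is centred between the pads, which stand at about columns 258 and 385. I'll close.

```bash
python3 -m inch '[[0,0,0,0,0,0,0.9],[0,0,0,0,0,0,0.9],[0,0,0,0,0,0,0.9],[0,0,0,0,0,0,0.9],[0,0,0,0,0,0,0.9],[0,0,0,0,0,0,0.9],[0,0,0,0,0,0,0.9],[0,0,0,0,0,0,0.9]]'
```

```text
clock: 3.5
eef_pos: [0.4626, -0.131, 0.12]
tool_rot: [0.84, -0.542, 0.001, -0.0]
ft_force: [-1.4, 1.2, 6.3]
grip_width: 0.0117
```

```bash
python3 - <<'E'
from workcell import bot
import cv2
p,d=bot.camera("wrist");cv2.imwrite("pics/w4.png",p)
o=bot.get_obs();print(o["eef_pos"],o["ft_force"],o["grip_width"])
p,d=bot.camera("side");cv2.imwrite("pics/s4.png",cv2.resize(p[120:240,200:330],None,fx=5,fy=5))
o=bot.get_obs();print(o["eef_pos"],o["ft_force"],o["grip_width"])
E
```

```text
[ 0.46258114 -0.13105383  0.12002437] [-1.68457618  1.39328975  5.50995445] 0.011480278577749532
[ 0.46260302 -0.13104338  0.12002097] [-1.20634436 -0.58591202  5.30557094] 0.011630423005204962
```

View pics/w4.png

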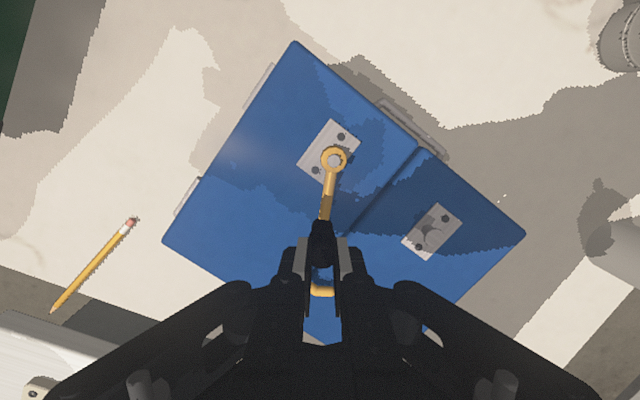

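View pics/s4.png

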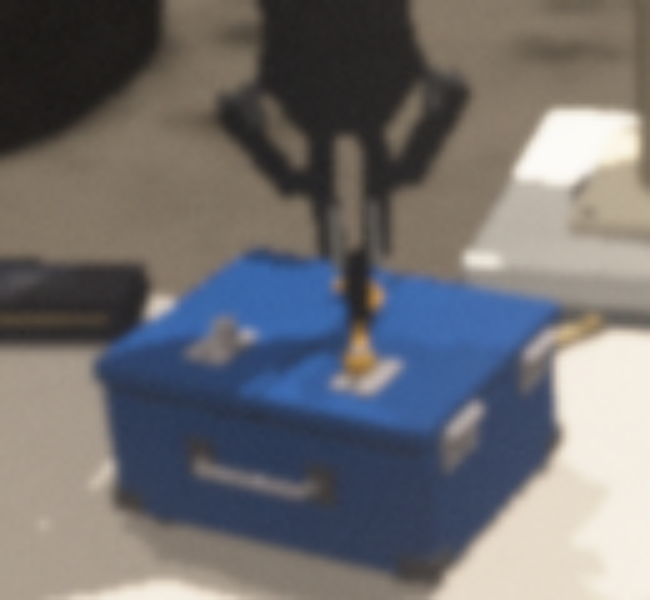

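```bash
python3 - <<'E'
from workcell import bot
from h import *
c=bot.get_calibration("wrist");e=bot.get_obs()["eef_pos"]
print(proj(c,e),proj(c,e+[0,0,.019]),proj(c,e+[0,0,.028]))
ty=np.array([-.91,-.414,0])
for k in(-.011,.011):print(k,proj(c,e+k*ty),proj(c,e+k*ty+[0,0,.03]))
for r in(240,245,250):print(r,ray(c,322,r,.148))
P=ray(c,334,159,.110);print("pivot",P)
E
cd pics; python3 -c "
import cv2;p=cv2.imread('w4.png');cv2.imwrite('w4z.png',cv2.resize(p[190:320,260:390],None,fx=4.5,fy=4.5,interpolation=cv2.INTER_CUBIC)*1)
import numpy as np;q=p[190:320,260:390].astype(float);q=255*(q/255)**.45;cv2.imwrite('w4z.png',cv2.resize(q.astype(np.uint8),None,fx=4.5,fy=4.5,interpolation=cv2.INTER_CUBIC))"
```

```text
[np.float64(323.01645163071726), np.float64(233.4536155567313)] [np.float64(323.17879701447487), np.float64(247.59163954330754)] [np.float64(323.2690875034956), np.float64(255.45468479896738)]
-0.011 [np.float64(322.9918179197069), np.float64(216.6270033735439)] [np.float64(323.26706997528504), np.float64(237.76433277387244)]
0.011 [np.float64(323.0402251273125), np.float64(249.69263887234723)] [np.float64(323.31304246276426), np.float64(276.07243925884137)]
240 [ 0.47035879 -0.12681046  0.148     ]
245 [ 0.46778779 -0.12797283  0.148     ]
250 [ 0.46518864 -0.12914793  0.148     ]
pivot [ 0.50557197 -0.11886749  0.11      ]
```

View pics/w4z.png

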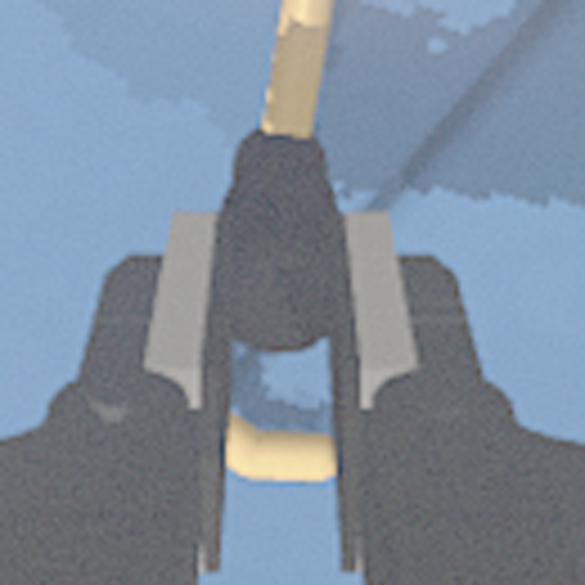

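The knob fills the gap between the pads and is centred across them; the row matches the prediction within 2 px. The 11.6 mm reading against a 16 mm knob looks like sensor offset. I'll drive the arc at 3.87° per row with a 3.04 mm chord.

```bash
python3 -m inch '[[0.121,0.015,0,0,0,-0.0215,0.9],[0.121,0.015,0,0,0,-0.0215,0.9],[0.121,0.015,0,0,0,-0.0215,0.9],[0.121,0.015,0,0,0,-0.0215,0.9],[0.121,0.015,0,0,0,-0.0215,0.9],[0.121,0.015,0,0,0,-0.0215,0.9],[0.121,0.015,0,0,0,-0.0215,0.9],[0.121,0.015,0,0,0,-0.0215,0.9]]'
```

```text
clock: 4.4
eef_pos: [0.475, -0.1517, 0.12]
tool_rot: [0.955, -0.297, 0.0, -0.0]
ft_force: [-1.1, 2.0, 4.3]
grip_width: 0.0112
```

```bash
python3 -m inch '[[0.121,0.015,0,0,0,-0.0215,0.9],[0.121,0.015,0,0,0,-0.0215,0.9],[0.121,0.015,0,0,0,-0.0215,0.9],[0.121,0.015,0,0,0,-0.0215,0.9],[0.121,0.015,0,0,0,-0.0215,0.9],[0.121,0.015,0,0,0,-0.0215,0.9],[0.08,0.01,0,0,0,-0.0143,0.9],[0,0,0,0,0,0,0.9]]'
python3 - <<'E'
from workcell import bot
from h import *
import cv2
o=bot.get_obs();P=np.array([.5055,-.1187]);d=o["eef_pos"][:2]-P;print(o["eef_pos"],o["ft_force"],np.hypot(*d),np.degrees(np.arctan2(d[1],d[0])))
p,_=bot.camera("wrist");cv2.imwrite("pics/w5.png",p)
E
```

```text
clock: 5.2
eef_pos: [0.4927, -0.1621, 0.12]
tool_rot: [0.997, -0.078, 0.001, 0.0]
ft_force: [0.1, 1.5, 4.3]
grip_width: 0.0115
[ 0.49267969 -0.16213263  0.12004079] [0.0509763  1.49624697 4.28922777] 0.04528524374253491 -106.44538557006312
```

View pics/w5.png

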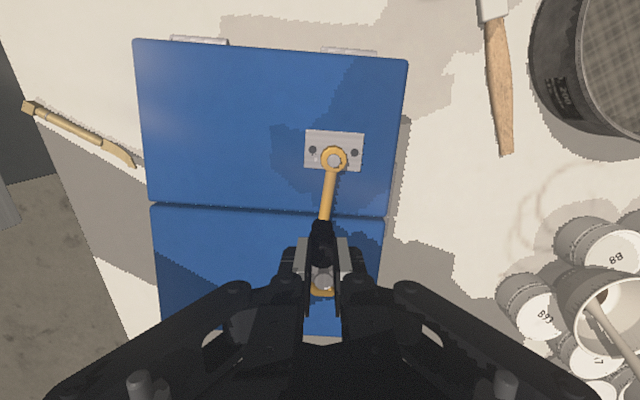

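The hook is about 4° short of home and the pin is visible at (322,284). I'll push in small steps and watch the force.

```bash
python3 -m inch '[[0.025,0.003,0,0,0,-0.0044,0.9],[0.025,0.003,0,0,0,-0.0044,0.9],[0.025,0.003,0,0,0,-0.0044,0.9],[0.025,0.003,0,0,0,-0.0044,0.9],[0.025,0.003,0,0,0,-0.0044,0.9],[0,0,0,0,0,0,0.9],[0,0,0,0,0,0,0.9],[0,0,0,0,0,0,0.9]]'
python3 -m inch '[[0.04,0,0,0,0,0,0.9],[0.04,0,0,0,0,0,0.9],[0,0,0,0,0,0,0.9],[0,0,0,0,0,0,0.9],[0,0,0,0,0,0,0.9],[0,0,0,0,0,0,0.9],[0,0,0,0,0,0,0.9],[0,0,0,0,0,0,0.9]]'
```

```text
clock: 6.05
eef_pos: [0.4954, -0.1629, 0.12]
tool_rot: [0.999, -0.044, 0.001, 0.0]
ft_force: [-0.9, 0.8, 5.9]
grip_width: 0.0117
clock: 6.85
eef_pos: [0.4962, -0.1631, 0.12]
tool_rot: [0.999, -0.044, -0.0, 0.0]
ft_force: [-4.0, 0.1, 7.9]
grip_width: 0.0111
```

```bash
python3 -m inch '[[0.04,0,0,0,0,0,0.9],[0.04,0,0,0,0,0,0.9],[0.04,0,0,0,0,0,0.9],[0,0,0,0,0,0,0.9],[0,0,0,0,0,0,0.9],[0,0,0,0,0,0,0.9],[0,0,0,0,0,0,0.9],[0,0,0,0,0,0,0.9]]'
python3 - <<'E'
from workcell import bot
from h import *
import cv2
o=bot.get_obs();P=np.array([.5055,-.1187]);d=o["eef_pos"][:2]-P;print(o["eef_pos"],o["ft_force"],np.hypot(*d),np.degrees(np.arctan2(d[1],d[0])))
p,_=bot.camera("wrist");cv2.imwrite("pics/w6.png",cv2.resize(p[100:330,240:420],None,fx=3,fy=2.6))
E
```

```text
clock: 7.65
eef_pos: [0.4962, -0.1631, 0.1199]
tool_rot: [0.999, -0.044, -0.003, 0.0]
ft_force: [-11.7, 1.1, 12.7]
grip_width: 0.0114
[ 0.49624007 -0.16314528  0.11987836] [-11.68053039   1.06137565  12.69248755] 0.04539965827480543 -101.76890457749037
```

View pics/w6.png

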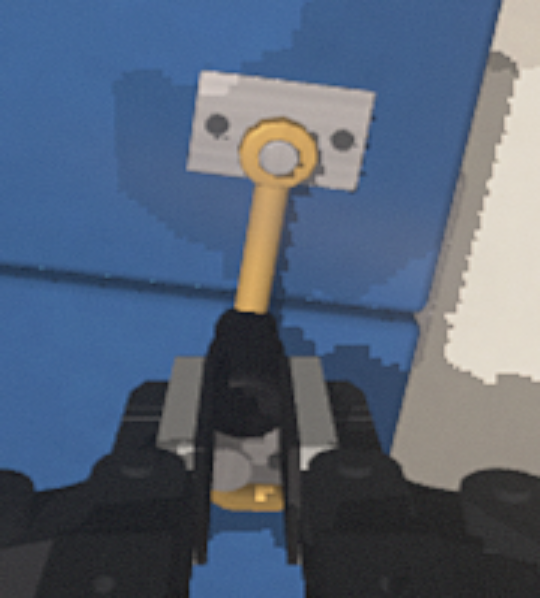

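Fully home: no motion under an increasing push (12 N) at -101.8°, against an expected home of about -102.4°. I'll release and lift.

```bash
python3 -m inch '[[0,0,0,0,0,0,-0.4],[0,0,0,0,0,0,-0.4],[0,0,0,0,0,0,-0.4],[0,0,0,0,0,0,-0.4],[0,0,0,0,0,0,-0.4],[0,0,0,0,0,0,-0.4],[0,0,0,0,0,0,-0.4],[0,0,0,0,0,0,-0.4]]'
python3 - <<'E'
from workcell import bot
import cv2
p,_=bot.camera("wrist");cv2.imwrite("pics/w7.png",p)
E
```

```text
clock: 8.5
eef_pos: [0.5, -0.1632, 0.1193]
tool_rot: [0.999, -0.044, 0.0, -0.0]
ft_force: [0.3, 0.4, -0.0]
grip_width: 0.0599
```

View pics/w7.png

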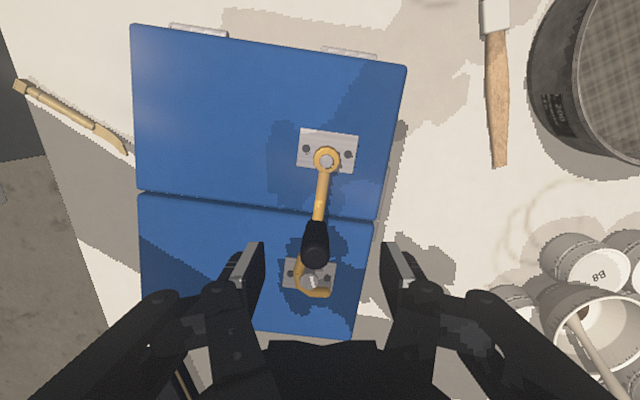

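The hook wraps the pin at (312,280), and the knob at (315,250) is clear of both pads. I'll lift.

```bash
python3 -m inch '[[0,0,-0.3,0,0,0,-0.4],[0,0,-0.6,0,0,0,-0.4],[0,0,-0.8,0,0,0,-0.4],[0,0,-0.8,0,0,0,-0.4],[0,0,-0.8,0,0,0,-0.4],[0,0,-0.5,0,0,0,-0.4],[0,0,0,0,0,0,-0.4],[0,0,0,0,0,0,-0.4]]'
python3 - <<'E'
from workcell import bot
from h import *
import cv2
c=bot.get_calibration("wrist")
p,_=bot.camera("wrist");cv2.imwrite("pics/w8.png",cv2.resize(p[110:270,230:410],None,fx=4,fy=3.7,interpolation=cv2.INTER_CUBIC))
y=np.radians(-12.4);R=np.array([[np.cos(y),-np.sin(y)],[np.sin(y),np.cos(y)]])
print(proj(c,np.r_[np.array([.5055,-.1187])+R@[0,-.045],.148]))
p,_=bot.camera("top");cv2.imwrite("pics/t8.png",p)
cv2.imwrite("pics/g8.png",np.vstack([cv2.resize(q[170:260,160:270],None,fx=6,fy=3.2) for q in (cv2.imread("pics/top0.png"),p)]))
print(bot.get_obs()["eef_pos"])
E
```

```text
clock: 9.35
eef_pos: [0.5, -0.1633, 0.2145]
tool_rot: [0.999, -0.044, 0.0, 0.0]
ft_force: [-0.0, 0.0, -0.1]
grip_width: 0.0598
[np.float64(317.7138414711287), np.float64(201.2296867059308)]
[ 0.49932574 -0.16302289  0.21342412]
```

View pics/w8.png

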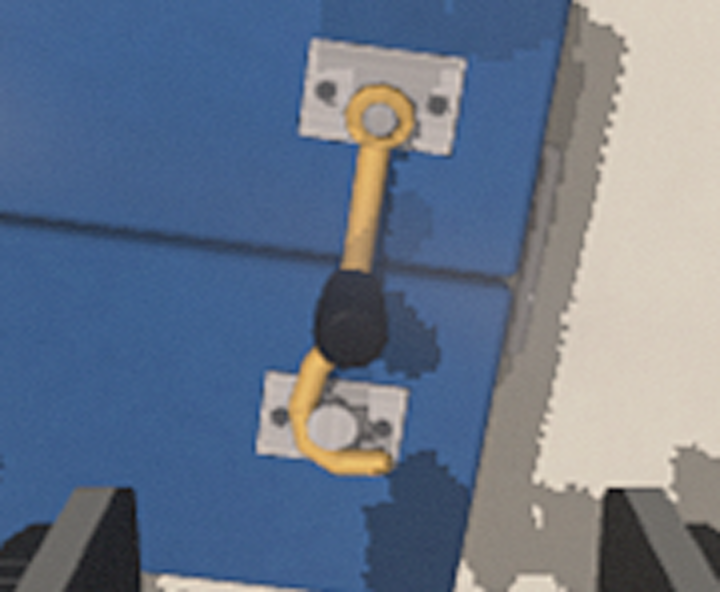

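View pics/g8.png

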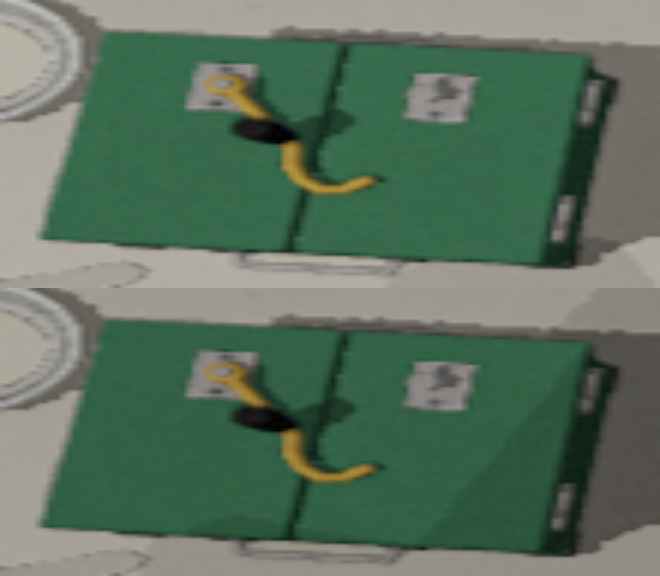

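The blue hook lies around the pin, with its knob at (317,199) against a predicted home position of (318,201). The green hook is unchanged from the start picture. I'll hand in.

```bash
python3 -c "
from workcell import bot
print(bot.job_done())"
```

```text
the job is handed in; nothing more can be done
None
```

The blue case's hook is closed against its catch pin and released, and the job is handed in at about 9.5 s of the 32 s allowed. I gripped the knob, swung it about 62° around the pivot, and pressed until it stopped moving. Then I opened the gripper and lifted clear.

**Last checks**
- **Hard stop:** the knob did not move while the push grew from about 4 to 12 N. The arm read -101.8° there; I had worked out home as about -102.4°, so they agree within measuring error.
- **After release:** the wrist picture shows the hook lying around the pin. The knob is within 2 pixels of its predicted home position, and the force on the tool is zero.
- **Green case:** its hook looks the same in the top picture before and after.

**One reading disagreed:** the gripper showed about 11.5 mm on the 16 mm knob. The pictures showed the knob held centrally, so I took it as a sensor offset. I didn't confirm that.

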